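Shut the fastener case: flap first, then the lid

ROBOT

A 6-joint arm with a two-finger parallel gripper is mounted at the origin on the work surface; the furniture and walls round the work are solid. World frame = base frame: x ahead of the robot, y to its left, z up, the work surface at z = 0. Lengths are in m, angles in degrees, forces in N, time in s.
With the tool pointing down it reaches from about 0.3 to 0.75 m from the base axis. Payload 8.5 kg.
Tool frame: the origin (TCP) lies midway between the tips of the shut fingers; the grasp point (between the pads) lies 19 mm behind it (env.pinch_z is the z of the grasp point in the tool frame, in m); z points along the fingers, y is the line along which they close (so a half turn about z gives the same grasp; the last joint's range is limited). The gripper opens to 85 mm and grips with 20 to 120 N. Pads are 22 mm wide; open, the fingers measure 114 mm over their backs; the gripper's body (76 mm by 85 mm) begins 54 mm behind the grasp point. The pads swing forward as they close: fully open they stand 13 mm farther back than shut.
Start: joints at [57.508, 21.807, 74.336, -0, 83.858, -12.336], TCP at [0.19, 0.516, 0.231] pointing down, gripper open.
Joint ranges: [-178.18, 178.18], [-50.72, 133.34], [12.68, 142.11], [-81.47, 261.47], [9.98, 163.14], [-165.26, 165.26]. Speed limits (degrees/s): [136.94, 136.94, 180, 180, 180, 180].

INTERFACE

Orientations are given as a 3x3 rotation matrix whose columns are the frame's x, y, z axes.
In Python, from rig import env gives the robot as it stands.
- The arm moves only by the tool arm_command, never from a script. Its argument "deltas" is a list of rows, each an object of numbers: "rx", "ry", "rz": the turn, a rotation vector about the tool's x, y, z in rad; "dx", "dy", "dz": the shift along the tool's x, y, z in m; "fingers": the finger opening in m, from 0 to 0.0854. In form: [{"rx": .., "ry": .., "rz": .., "dx": .., "dy": .., "dz": .., "fingers": ..}, ...]. A call has 1 to 12 rows; each row shifts and turns the commanded pose from where the row before left it, along the tool's axes as they then stand; what a row does not reach is not made up. A row lasts 1/10 s, in which the tool goes at most 50 mm and 8.59 degrees, less where a joint would pass 70% of its speed; a pose out of reach is approached as far as the arm can. A call is refused whole if a number of a shift passes 0.05 or a number of a turn 0.15, either way. A call with a gripper value outside its range is refused whole. The fingers move at their own pace and stop on an object; "squeeze" is the grip in N (left out, the last holds). Time passes only in rows, so rows that do not move let the fingers close. It gives the time, the measured TCP pose, the force, the opening and the grip force at its end, in the units of the state.
- env.observe(): the state, without advancing time (a new reading comes with each control period).
- env.get_image(name): name is "scene" or "top" or "wrist"; returns a dict with "color" (400x640x3 uint8, blue, green, red), "camera_matrix" (3x3 intrinsics, pixels), "eye" and "orientation" of the camera in the world. Camera axes: x right, y up, looking along -z (the intrinsics and any distortion apply to the point x, -y, -z); pixel columns grow to the right and rows downward; lengths in m; the calibration is good to about 2 mm. A picture is of the moment at which its call begins. There is no depth.
- env.close_job(): hands the job in; it is judged then, once.
Trained networks look in a picture, given as the dict that the camera call returned (one of the last four; its "shot" number tells which), for a name from the list of things; names that differ only in an ending like _2 or _b are one class to them, and where a whole thing is asked for, a point or a joint stands for the part that bears it (a point fixed in the world has none). Each returns a list of dicts, best first, with "p" (0 to 1); they miss things now and then, are a little off and sometimes report something else, mostly with a low value. They report only what shows in the picture. A call takes as long as a camera call.
- env.look_for(query, picture): "box" ([left, top, right, bottom] in pixels, round what is visible of it).
- env.tip_of(query, picture): "location" ([column, row] in pixels: a listed point, or the origin of a listed thing).
The state is a dict: "time_s": time; "q": joint angles; "qvel": joint speeds; "joint_efforts": joint torques, N m; "position": TCP position; "tool_rot": TCP orientation; "ft_force": force on the tool from outside, world axes, zero at the start; "wrist_torque": the same for the moment, N m; "grip_width": finger opening in m; "gripper_force": force on a finger pad.
Only numpy, scipy, OpenCV 4.12 (cv2) and the standard library are available. Lean on these libraries where they do the work, as an engineer would, in place of code of your own. Each camera call takes 0.05 s, during which the arm holds its last target. There are 200 camera calls.

TASK

Close up the blue parts box: with your fingertips, push the upright yellow inner flap down flat over the bolts and nuts, and only then swing the blue lid fully shut over it. Push on the backs of the flap and the lid only; do not grip or lift anything, leave the box where it is, its contents inside and the things around it undisturbed, and finish clear of it all.

Things in the scene. Friction and masses are not known exactly. Their poses are not given: they have to be found in the camera images.
- parts_box: blue steel box, 180 (x) x 260 (y) x 76 mm high, open on top, walls 4 mm, 5 kg with its parts, standing loose on the table. Origin: centre of its underside. Its own -x side is the front (steel hasps, black bail handle sticking out 16 mm), turned roughly to the robot; +x is the lid's hinge side, +y the flap's hinge side (left seen from the front), z up
- lid (a joint): angle of the blue lid (rad): 0 = shut flat on the rim, 1.57 = upright, starts open at 1.65 to 1.95 leaning away from the box. Stiff friction hinge (0.42 N m): stays at any angle, does not fall shut, has to be pushed all the way; pushing 130 mm from the hinge takes about 3 to 6 N
- lid_hinge (a point): middle of the lid's hinge line, in the box frame at x +90, y 0, z +78 mm; the line runs along the box's y. The lid reaches 181 mm from it (to the box's -x when shut), is 262 mm wide and 5 mm thick; its back is 3 mm outside the hinge line
- lid_back (a point): point in the middle of the lid's back (the outer face: the top when shut), 130 mm from the hinge line and 51 mm from the free edge; a place to push. Its z axis points out of the back
- flap (a joint): angle of the yellow flap (rad): 0 = folded flat inside the box, 1.57 = upright, starts at 1.35 to 1.65. Friction hinge (0.12 N m): stays at any angle; pushing 90 mm from the hinge takes about 1 to 2 N
- flap_hinge (a point): middle of the flap's hinge line, just inside the left wall: in the box frame at x 0, y +122, z +60 mm; the line runs along the box's x. The flap reaches 124 mm from it (to the box's -y when folded), is 166 mm wide along x and 4 mm thick; its back is 2 mm outside the hinge line. Folded, its back lies at z = 62 mm, 14 mm below the rim
- flap_back (a point): point in the middle of the flap's back (the yellow face turned away from the box's inside: the top when folded), 90 mm from the hinge line and 34 mm from the free edge; a place to push. Its z axis points out of the back
- lid_liner: black rubber pad, 166 x 246 x 4 mm, fixed on the inner face of the lid. Origin: its centre. Not to be touched
- flap_liner: black rubber pad, 156 x 114 x 4 mm, fixed on the inner face of the flap (its underside when folded). Origin: its centre. Not to be touched
- bolt_a: hex bolt, 22 x 54 x 20 mm, lying loose in the box under the flap. Origin: centre of its underside
- bolt_b: hex bolt, 22 x 54 x 20 mm, lying loose in the box under the flap. Origin: centre of its underside
- nut_a: hex nut, 19 x 22 x 10 mm, lying loose in the box under the flap. Origin: centre of its underside
- nut_b: hex nut, 19 x 22 x 10 mm, lying loose in the box under the flap. Origin: centre of its underside
- tab: flat steel tab, 32 x 75 x 10 mm, lying loose in the right half of the box, which the flap does not cover. Origin: centre of its underside
- spray_can: green spray can, 65 mm across, 189 mm high, standing to the right of the box. Origin: centre of its underside
- tape: yellow tape measure, 40 x 82 x 70 mm high, standing to the right of the box, nearer its front than the can. Origin: centre of its underside
- gel_tub: blue tub with a white and yellow cap, 80 mm across, 77 mm high, standing 60 to 100 mm from the box's left wall. Origin: centre of its underside

How it is judged (in metres and radians):
On the way, in this order (a step that is already met when the one before it is completed fails the run):
1. the flap is folded down flat while the lid still stands open (value of joint flap below 0.07 rad and value of joint lid above 1.2 rad), for 0.2 s.
2. the lid is shut over the folded flap (value of joint lid below 0.05 rad and value of joint flap below 0.07 rad), for 0.2 s.
At the end, for the whole second after the job is handed in: The lid is shut (within 0.05 rad, 9 mm at its free edge) over the flap folded down (within 0.07 rad, 9 mm), the box is at rest within 30 mm of where it stood, the hardware lies in it and the can, tape measure and tub stand within 30 mm of where they were (all of step 2 and linear speed of parts_box below 0.01 m/s and distance of each of parts_box, spray_can, tape, gel_tub from where it was at the start of the episode below 0.03 m and z of each of bolt_a, bolt_b, nut_a, nut_b, tab in the frame of parts_box below 0.05 m); the robot touches nothing.
It fails at once if the lid is swung forward while the flap still stands up (value of joint lid below 1.1 rad and value of joint flap above 0.2 rad).
It fails at once if the inner face of the flap or the lid is pressed (as in gripping or lifting it) (contact force between the fingers and lid_liner above 1.5 N or contact force between the fingers and flap_liner above 1.5 N).
It fails at once if the box is shoved more than 30 mm or lifted (distance of parts_box from where it was at the start of the episode above 0.03 m or height (world z) of parts_box above 0.015 m).
It fails at once if something beside the box is moved more than 30 mm, lifted or knocked over (distance of any of spray_can, tape, gel_tub from where it was at the start of the episode above 0.03 m or angle between any of spray_can, tape, gel_tub's own z axis and vertical above 0.5 rad).
It fails at once if hardware is taken or lifted out of the box (z of any of bolt_a, bolt_b, nut_a, nut_b, tab in the frame of parts_box above 0.05 m).
It also fails if it takes over 64 s, if anything falls off the work surface, if the arm or the gripper's body presses on something with over 40 N, if the wrist force passes 120 N, or if a joint passes its speed limit or range.

## Working session

There is one attempt and no reset: what is moved stays moved. The work goes in short steps, Python scripts to look and compute and a tool call to move; the robot and the scene stay as the last step left them, time stands still between calls to the robot, and variables do not carry over. Pictures are saved under pics/ and viewed, at most 10 in all, crops included, and the job is handed in when it is done.

Besides the shell and the picture viewer there is one more tool, called as name(argument=value, ...), one argument or row to a line, values as JSON. arm_command: Moves the arm, as the interface text tells. Its arguments: {"type":"object","properties":{"deltas":{"type":"array"},"squeeze":{"type":"number"}},"required":["deltas"]}

```bash
mkdir -p pics; ls; python3 - <<'E'
from rig import env
import cv2,numpy as np
s=env.observe();print(s['time_s'],s['position'],np.round(s['tool_rot'],3).tolist(),s['ft_force'],s['grip_width'])
for n in ('scene','top'):
    im=env.get_image(n);cv2.imwrite(f'pics/{n}0.png',im['color'])
    print(n,np.round(im['camera_matrix'],1).tolist(),np.round(im['eye'],3),np.round(im['orientation'],3).tolist(),[k for k in im])
    for q in ('parts_box','lid_hinge','lid_back','flap_hinge','flap_back','lid_liner','flap_liner','spray_can','tape','gel_tub'):
        print(q,[(np.round(d['location']).tolist(),round(d['p'],2)) for d in env.tip_of(q,im)[:2]],[(np.round(d['box']).tolist(),round(d['p'],2)) for d in env.look_for(q,im)[:1]])
E
```

```text
pics
0.0 [0.18937705 0.51606788 0.2307199 ] [[-0.939, 0.345, -0.001], [0.345, 0.939, -0.001], [0.0, -0.001, -1.0]] [-0.50211086 -0.56403413  0.30650408] 0.08497815671387975
scene [[365.3, 0.0, 326.0], [0.0, 365.3, 196.5], [0.0, 0.0, 1.0]] [-0.032 -0.318  0.844] [[0.543, 0.642, -0.541], [-0.84, 0.419, -0.346], [0.004, 0.642, 0.766]] ['color', 'camera_matrix', 'eye', 'orientation', 'shot']
parts_box [([304.0, 206.0], 0.57)] [([244.0, 100.0, 373.0, 246.0], 0.93)]
lid_hinge [([318.0, 167.0], 0.66)] [([282.0, 96.0, 372.0, 183.0], 0.86)]
lid_back [([324.0, 130.0], 0.92)] [([281.0, 100.0, 373.0, 183.0], 0.85)]
flap_hinge [([265.0, 178.0], 0.76)] [([243.0, 130.0, 282.0, 194.0], 0.59)]
flap_back [([304.0, 206.0], 0.41)] [([245.0, 130.0, 286.0, 194.0], 0.96)]
lid_liner [([321.0, 140.0], 0.79), ([240.0, 172.0], 0.56)] [([281.0, 100.0, 369.0, 182.0], 0.6)]
flap_liner [([267.0, 164.0], 0.72)] [([247.0, 136.0, 280.0, 191.0], 0.76)]
spray_can [([380.0, 214.0], 0.65), ([319.0, 164.0], 0.59)] [([368.0, 167.0, 397.0, 227.0], 0.91)]
tape [] [([347.0, 228.0, 377.0, 251.0], 0.6)]
gel_tub [([239.0, 173.0]
[... 283 characters left out ...]
7.0], 0.88)] [([228.0, 124.0, 356.0, 251.0], 0.98)]
lid_hinge [([294.0, 167.0], 0.64), ([322.0, 203.0], 0.53)] []
lid_back [([291.0, 142.0], 0.58)] [([226.0, 124.0, 351.0, 172.0], 0.95)]
flap_hinge [([249.0, 208.0], 0.72)] [([240.0, 166.0, 253.0, 243.0], 0.91)]
flap_back [([242.0, 205.0], 0.86)] [([236.0, 167.0, 254.0, 245.0], 0.84)]
lid_liner [([293.0, 155.0], 0.69)] [([230.0, 127.0, 347.0, 174.0], 0.9)]
flap_liner [([246.0, 206.0], 0.71), ([271.0, 232.0], 0.54)] [([240.0, 174.0, 254.0, 239.0], 0.93)]
spray_can [] [([367.0, 149.0, 404.0, 189.0], 0.66)]
tape [([382.0, 216.0], 0.96)] [([367.0, 205.0, 397.0, 235.0], 0.68)]
gel_tub [([206.0, 206.0], 0.88)] [([180.0, 190.0, 217.0, 220.0], 0.58)]
```

```bash
python3 - <<'E'
import cv2
a=cv2.imread('pics/top0.png')[100:270,160:420];b=cv2.imread('pics/scene0.png')[80:270,210:410]
cv2.imwrite('pics/top0c.png',cv2.resize(a,None,fx=3,fy=3,interpolation=cv2.INTER_CUBIC))
cv2.imwrite('pics/sc0c.png',cv2.resize(b,None,fx=3,fy=3,interpolation=cv2.INTER_CUBIC))
E
```

```text
(no output)
```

View pics/top0c.png

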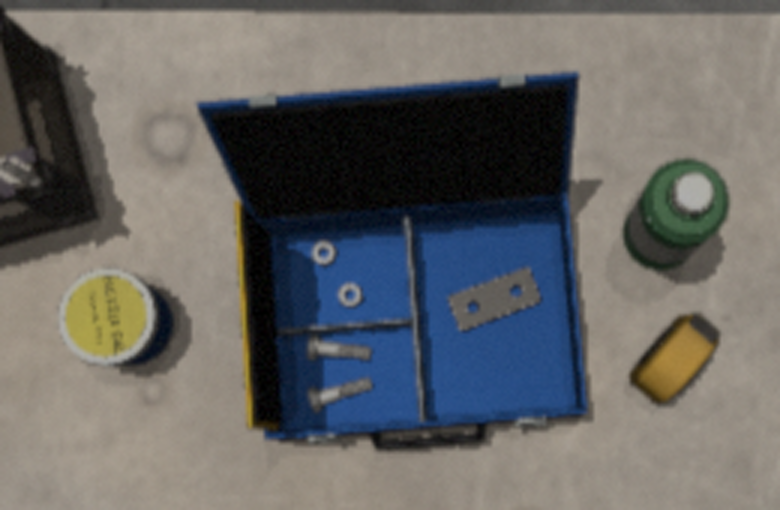

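View pics/sc0c.png

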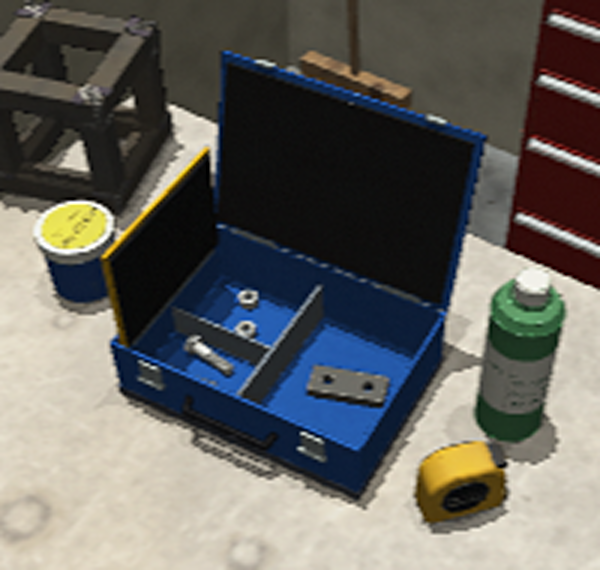

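```bash
cat > fit.py <<'E'
import numpy as np
from scipy.optimize import least_squares
CAM={'scene':([365.3,326,196.5],[-0.032,-0.318,0.844],[[0.543,0.642,-0.541],[-0.84,0.419,-0.346],[0.004,0.642,0.766]]),
'top':([417.5,320.3,197.2],[0.398,0.041,1.082],[[0.008,0.993,-0.119],[-1,0.007,-0.006],[-0.006,0.119,0.993]])}
def proj(c,P):
    (f,cx,cy),e,R=CAM[c]; p=(np.array(P)-e)@np.array(R); return np.array([cx-f*p[0]/p[2],cy+f*p[1]/p[2]])
def ray(c,px,z):
    (f,cx,cy),e,R=CAM[c]; d=np.array(R)@[(px[0]-cx)/f,-(px[1]-cy)/f,-1]; return np.array(e)+d*(z-e[2])/d[2]
def lid(a,r,y,o): return np.array([.09-r*np.cos(a)+o*np.sin(a),y,.078+r*np.sin(a)+o*np.cos(a)])
def flap(f,r,x,o): return np.array([x,.122-r*np.cos(f)+o*np.sin(f),.060+r*np.sin(f)+o*np.cos(f)])
def W(b,p):
    c,s=np.cos(b[2]),np.sin(b[2]); return np.array([b[0]+c*p[0]-s*p[1],b[1]+s*p[0]+c*p[1],p[2]])
E
python3 - <<'E'
from fit import *
t=lambda x,y:(x/3+160,y/3+100); s=lambda x,y:(x/3+210,y/3+80)
ob=[('top',t(200,104),lambda v:lid(v[3],.181,.131,.0005)),('top',t(578,74),lambda v:lid(v[3],.181,-.131,.0005)),
('top',t(266,436),lambda v:np.array([-.09,.13,.076])),('top',t(585,413),lambda v:np.array([-.09,-.13,.076])),
('top',t(237,202),lambda v:flap(v[4],.124,.083,0)),('top',t(250,427),lambda v:flap(v[4],.124,-.083,0)),
('scene',s(222,52),lambda v:lid(v[3],.181,.131,.0005)),('scene',s(486,135),lambda v:lid(v[3],.181,-.131,.0005)),
('scene',s(112,340),lambda v:np.array([-.09,.13,.076])),('scene',s(360,495),lambda v:np.array([-.09,-.13,0])),
('scene',s(209,150),lambda v:flap(v[4],.124,.083,0)),('scene',s(104,257),lambda v:flap(v[4],.124,-.083,0))]
r=least_squares(lambda v:np.concatenate([proj(c,W(v,g(v)))-p for c,p,g in ob]),[.4,.09,0,1.8,1.5],loss='soft_l1')
v=r.x;print('x y yaw lid flap',np.round(v,4));print(np.round(r.fun.reshape(-1,2),1).tolist())
print('box origin net',ray('top',(299,207),0),'tub',ray('top',(206,206),0),'tape',ray('top',(382,216),0))
print('lid_back',W(v,lid(v[3],.13,0,.003)),'flap_back',W(v,flap(v[4],.09,0,.002)),'flap edge',W(v,flap(v[4],.124,0,.002)))
print('edge of table',ray('top',(320,103.5),0),'crate top corner',ray('top',t(60,60),.15),ray('top',t(97,215),0),'can',ray('top',t(692,190),.189),'tubtop',ray('top',t(108,320),.077))
E
```

```text
x y yaw lid flap [0.5005 0.0977 0.0893 1.8216 1.5561]
[[-0.8, 0.3], [1.3, -0.1], [-0.2, 0.8], [1.6, -0.4], [0.4, -1.0], [0.6, 0.0], [-0.1, -1.5], [0.2, -0.2], [-1.1, -0.1], [-0.4, 0.8], [-0.3, -2.1], [-0.6, -0.5]]
box origin net [0.50156369 0.10279452 0.        ] tub [0.50238196 0.34542159 0.        ] tape [ 0.47971756 -0.11286794  0.        ]
lid_back [0.62516697 0.10886377 0.20318745] flap_back [0.48954854 0.21988248 0.15001968] flap edge [0.48959317 0.21938432 0.184016  ]
edge of table [ 7.80790931e-01  5.02822460e-02 -2.22044605e-16] crate top corner [0.68648122 0.37123922 0.15      ] [0.59295636 0.38514224 0.        ] can [ 0.58025292 -0.10594219  0.189     ] tubtop [0.49315208 0.3479524  0.077     ]
```

View pics/scene0.png

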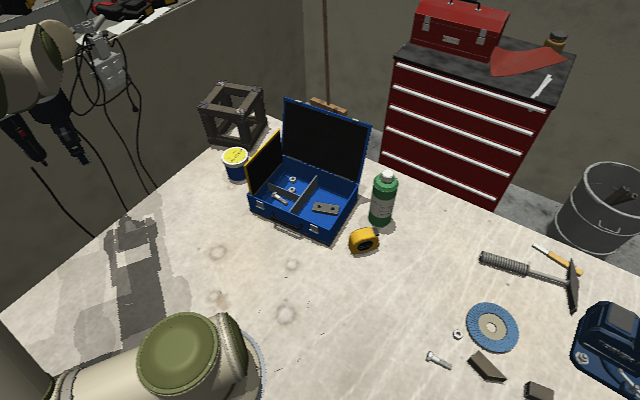

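arm_command(
  deltas=[
    {"rz":-0.1474,"fingers":0},
    {"rz":-0.1474,"fingers":0},
    {"rz":-0.1474,"fingers":0},
    {"dx":-0.034,"dy":-0.0343,"fingers":0},
    {"dx":-0.034,"dy":-0.0343,"fingers":0},
    {"dx":-0.034,"dy":-0.0343,"fingers":0},
    {"dx":-0.034,"dy":-0.0343,"fingers":0},
    {"dx":-0.034,"dy":-0.0343,"fingers":0},
    {"dx":-0.034,"dy":-0.0343,"fingers":0},
    {"dx":-0.034,"dy":-0.0343,"fingers":0},
    {"dx":-0.034,"dy":-0.0343,"fingers":0},
    {"fingers":0},
  ],
)

```text
invalid input
```

arm_command(
  deltas=[
    {"rx":0,"ry":0,"rz":-0.147,"dx":0,"dy":0,"dz":0,"fingers":0.0},
    {"rx":0,"ry":0,"rz":-0.147,"dx":0,"dy":0,"dz":0,"fingers":0.0},
    {"rx":0,"ry":0,"rz":-0.148,"dx":0,"dy":0,"dz":0,"fingers":0.0},
  ],
  squeeze=20,
)

```text
time_s: 2.4
position: [0.1895, 0.5163, 0.2313]
tool_rot: [[-0.995, -0.096, 0.0], [-0.096, 0.995, 0.0], [-0.0, 0.0, -1.0]]
ft_force: [0.5, 1.1, -0.2]
grip_width: 0.0441
gripper_force: 0.0
```

arm_command(
  deltas=[
    {"rx":0,"ry":0,"rz":0,"dx":-0.034,"dy":-0.0343,"dz":0,"fingers":0.0},
    {"rx":0,"ry":0,"rz":0,"dx":-0.034,"dy":-0.0343,"dz":0,"fingers":0.0},
    {"rx":0,"ry":0,"rz":0,"dx":-0.034,"dy":-0.0343,"dz":0,"fingers":0.0},
    {"rx":0,"ry":0,"rz":0,"dx":-0.034,"dy":-0.0343,"dz":0,"fingers":0.0},
    {"rx":0,"ry":0,"rz":0,"dx":-0.034,"dy":-0.0343,"dz":0,"fingers":0.0},
    {"rx":0,"ry":0,"rz":0,"dx":-0.034,"dy":-0.0343,"dz":0,"fingers":0.0},
    {"rx":0,"ry":0,"rz":0,"dx":-0.034,"dy":-0.0343,"dz":0,"fingers":0.0},
    {"rx":0,"ry":0,"rz":0,"dx":-0.034,"dy":-0.0343,"dz":0,"fingers":0.0},
    {"rx":0,"ry":0,"rz":0,"dx":0,"dy":0,"dz":0,"fingers":0.0},
  ],
  squeeze=20,
)

```text
time_s: 3.3
position: [0.4889, 0.2639, 0.2307]
tool_rot: [[-0.996, -0.084, 0.001], [-0.084, 0.996, -0.001], [-0.001, -0.001, -1.0]]
ft_force: [-0.1, -0.2, -0.6]
grip_width: 0.0001
gripper_force: 0.0
```

arm_command(
  deltas=[
    {"rx":0,"ry":0,"rz":0,"dx":0,"dy":0,"dz":0.04,"fingers":0.0},
    {"rx":0,"ry":0,"rz":0,"dx":0,"dy":0,"dz":0.04,"fingers":0.0},
    {"rx":0,"ry":0,"rz":0,"dx":0,"dy":-0.01,"dz":0,"fingers":0.0},
    {"rx":0,"ry":0,"rz":0,"dx":0,"dy":-0.01,"dz":0,"fingers":0.0},
    {"rx":0,"ry":0,"rz":0,"dx":0,"dy":-0.009,"dz":0,"fingers":0.0},
    {"rx":0,"ry":0,"rz":0,"dx":0,"dy":-0.007,"dz":0.0005,"fingers":0.0},
    {"rx":0,"ry":0,"rz":0,"dx":0,"dy":-0.007,"dz":0.0005,"fingers":0.0},
    {"rx":0,"ry":0,"rz":0,"dx":0,"dy":0,"dz":0,"fingers":0.0},
  ],
  squeeze=20,
)

```text
time_s: 4.1
position: [0.4893, 0.2239, 0.151]
tool_rot: [[-0.996, -0.089, 0.001], [-0.089, 0.996, 0.0], [-0.001, -0.0, -1.0]]
ft_force: [-0.8, 0.0, 0.4]
grip_width: 0.0002
gripper_force: 0.0
```

arm_command(
  deltas=[
    {"rx":0,"ry":0,"rz":0,"dx":0,"dy":-0.0087,"dz":0.0022,"fingers":0.0},
    {"rx":0,"ry":0,"rz":0,"dx":0,"dy":-0.0087,"dz":0.0022,"fingers":0.0},
    {"rx":0,"ry":0,"rz":0,"dx":0,"dy":-0.0081,"dz":0.0039,"fingers":0.0},
    {"rx":0,"ry":0,"rz":0,"dx":0,"dy":-0.0081,"dz":0.0039,"fingers":0.0},
    {"rx":0,"ry":0,"rz":0,"dx":0,"dy":-0.0072,"dz":0.0054,"fingers":0.0},
    {"rx":0,"ry":0,"rz":0,"dx":0,"dy":-0.0072,"dz":0.0054,"fingers":0.0},
    {"rx":0,"ry":0,"rz":0,"dx":0,"dy":0,"dz":0,"fingers":0.0},
  ],
  squeeze=20,
)

```text
time_s: 4.8
position: [0.493, 0.1759, 0.1263]
tool_rot: [[-0.996, -0.089, -0.002], [-0.089, 0.996, -0.0], [0.002, -0.0, -1.0]]
ft_force: [1.1, 0.8, 0.1]
grip_width: 0.0
gripper_force: 0.0
```

```bash
python3 - <<'E'
from rig import env
import cv2,numpy as np
o=[]
for n,(r,c) in {'scene':(80,200),'top':(90,170)}.items():
    im=env.get_image(n)['color'][r:r+180,c:c+200];o.append(cv2.resize(im,None,fx=2,fy=2,interpolation=cv2.INTER_CUBIC))
cv2.imwrite('pics/mid1.png',np.hstack(o)); s=env.observe();print(s['position'],s['ft_force'])
E
```

```text
[0.49322811 0.17673319 0.12707212] [-1.48329928 -1.06557978  0.50099915]
```

View pics/mid1.png

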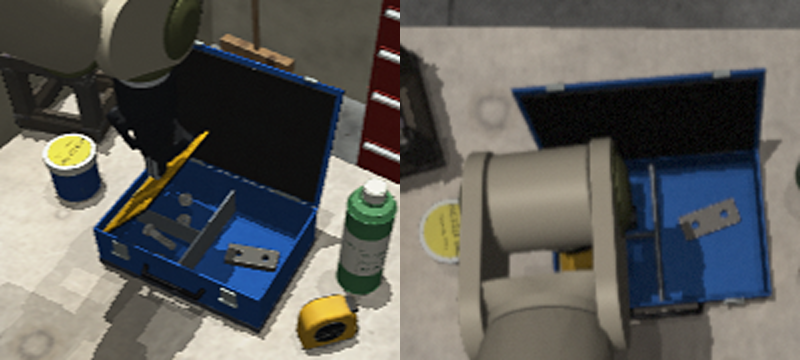

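The flap (left panel, 150,185) is about half folded, with the fingertips on its back. The box, tub and can are unmoved. I'll carry on along the arc.

arm_command(
  deltas=[
    {"rx":0,"ry":0,"rz":0,"dx":0,"dy":-0.0059,"dz":0.0068,"fingers":0.0},
    {"rx":0,"ry":0,"rz":0,"dx":0,"dy":-0.0059,"dz":0.0068,"fingers":0.0},
    {"rx":0,"ry":0,"rz":0,"dx":0,"dy":-0.0045,"dz":0.0078,"fingers":0.0},
    {"rx":0,"ry":0,"rz":0,"dx":0,"dy":-0.0045,"dz":0.0078,"fingers":0.0},
    {"rx":0,"ry":0,"rz":0,"dx":0,"dy":-0.0028,"dz":0.0085,"fingers":0.0},
    {"rx":0,"ry":0,"rz":0,"dx":0,"dy":-0.0028,"dz":0.0085,"fingers":0.0},
    {"rx":0,"ry":0,"rz":0,"dx":0,"dy":-0.001,"dz":0.008,"fingers":0.0},
    {"rx":0,"ry":0,"rz":0,"dx":0,"dy":-0.001,"dz":0.006,"fingers":0.0},
    {"rx":0,"ry":0,"rz":0,"dx":0,"dy":0,"dz":0,"fingers":0.0},
  ],
  squeeze=20,
)

```text
time_s: 5.8
position: [0.4954, 0.1486, 0.0662]
tool_rot: [[-0.996, -0.09, -0.002], [-0.09, 0.996, -0.0], [0.002, 0.0, -1.0]]
ft_force: [0.5, 0.4, -0.2]
grip_width: 0.0002
gripper_force: 0.0
```

arm_command(
  deltas=[
    {"rx":0,"ry":0,"rz":0,"dx":0,"dy":0,"dz":0.002,"fingers":0.0},
    {"rx":0,"ry":0,"rz":0,"dx":0,"dy":0,"dz":0.002,"fingers":0.0},
    {"rx":0,"ry":0,"rz":0,"dx":0,"dy":0,"dz":0.001,"fingers":0.0},
    {"rx":0,"ry":0,"rz":0,"dx":0,"dy":0,"dz":0,"fingers":0.0},
    {"rx":0,"ry":0,"rz":0,"dx":0,"dy":0,"dz":0,"fingers":0.0},
  ],
  squeeze=20,
)

```text
time_s: 6.3
position: [0.4959, 0.1486, 0.0622]
tool_rot: [[-0.996, -0.09, 0.0], [-0.09, 0.996, 0.0], [-0.0, 0.0, -1.0]]
ft_force: [0.1, 0.2, 0.7]
grip_width: -0.0001
gripper_force: 0.0
```

arm_command(
  deltas=[
    {"rx":0,"ry":0,"rz":0,"dx":0,"dy":0,"dz":0.002,"fingers":0.0},
    {"rx":0,"ry":0,"rz":0,"dx":0,"dy":0,"dz":0,"fingers":0.0},
    {"rx":0,"ry":0,"rz":0,"dx":0,"dy":0,"dz":0,"fingers":0.0},
    {"rx":0,"ry":0,"rz":0,"dx":0,"dy":0,"dz":0,"fingers":0.0},
  ],
  squeeze=20,
)

```text
time_s: 6.7
position: [0.496, 0.1487, 0.0618]
tool_rot: [[-0.996, -0.09, 0.002], [-0.09, 0.996, -0.0], [-0.002, -0.0, -1.0]]
ft_force: [-6.2, -1.8, 17.9]
grip_width: -0.0001
gripper_force: 9.1
```

arm_command(
  deltas=[
    {"rx":0,"ry":0,"rz":0,"dx":0,"dy":0,"dz":-0.04,"fingers":0.0},
    {"rx":0,"ry":0,"rz":0,"dx":0,"dy":-0.01,"dz":-0.04,"fingers":0.0},
    {"rx":0,"ry":0,"rz":0,"dx":0,"dy":-0.01,"dz":-0.04,"fingers":0.0},
    {"rx":0,"ry":0,"rz":0,"dx":0,"dy":-0.01,"dz":-0.04,"fingers":0.0},
    {"rx":0,"ry":0,"rz":0,"dx":0,"dy":-0.01,"dz":-0.04,"fingers":0.0},
    {"rx":0,"ry":0,"rz":0,"dx":0,"dy":-0.01,"dz":-0.04,"fingers":0.0},
    {"rx":0,"ry":0,"rz":0,"dx":0,"dy":0,"dz":-0.01,"fingers":0.0},
    {"rx":0,"ry":0,"rz":0,"dx":0,"dy":0,"dz":0,"fingers":0.0},
  ],
  squeeze=20,
)

```text
time_s: 7.5
position: [0.5007, 0.0987, 0.3112]
tool_rot: [[-0.996, -0.09, 0.003], [-0.09, 0.996, -0.0], [-0.003, -0.0, -1.0]]
ft_force: [0.1, 0.2, -0.6]
grip_width: 0.0001
gripper_force: 0.0
```

```bash
python3 - <<'E'
from rig import env
import cv2,numpy as np
o=[]
for n,(r,c) in {'scene':(80,200),'top':(90,170)}.items():
    im=env.get_image(n)
    print(n,[(q,[np.round(d['location']).tolist() for d in env.tip_of(q,im)[:1]]) for q in ('lid_back','flap_back')])
    o.append(cv2.resize(im['color'][r:r+180,c:c+200],None,fx=2,fy=2,interpolation=cv2.INTER_CUBIC))
cv2.imwrite('pics/mid2.png',np.hstack(o)); s=env.observe();print(s['position'],np.round(s['q'],1))
E
```

```text
scene [('lid_back', [[326.0, 129.0]]), ('flap_back', [[294.0, 186.0]])]
top [('lid_back', []), ('flap_back', [[286.0, 204.0]])]
[0.50012087 0.09903332 0.30889334] [ -2.1  15.2  71.5   0.   93.5 -97.3]
```

View pics/mid2.png

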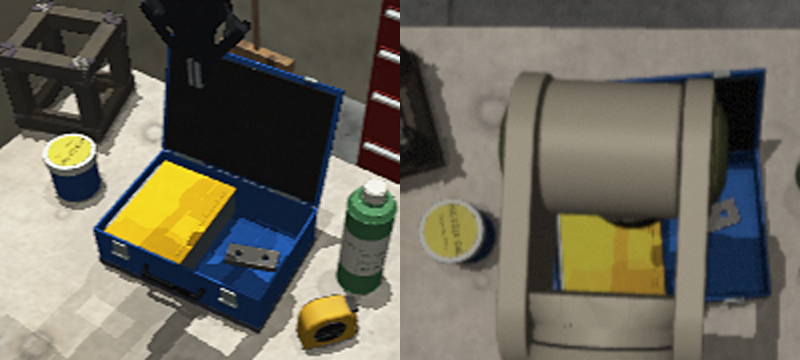

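The flap lies flat (left panel 170,205), and the lid still leans back. Next I cross over the lid.

arm_command(
  deltas=[
    {"rx":0,"ry":0,"rz":0,"dx":-0.042,"dy":0,"dz":0,"fingers":0.0},
    {"rx":0,"ry":0,"rz":0,"dx":-0.042,"dy":0,"dz":0,"fingers":0.0},
    {"rx":0,"ry":0,"rz":0,"dx":-0.042,"dy":0,"dz":0,"fingers":0.0},
    {"rx":0,"ry":0,"rz":0,"dx":-0.042,"dy":0,"dz":0,"fingers":0.0},
    {"rx":0,"ry":0.1,"rz":0,"dx":0,"dy":0,"dz":0,"fingers":0.0},
    {"rx":0,"ry":0.1,"rz":0,"dx":0,"dy":0,"dz":0,"fingers":0.0},
    {"rx":0,"ry":0.1,"rz":0,"dx":0,"dy":0,"dz":0,"fingers":0.0},
    {"rx":0,"ry":0.1,"rz":0,"dx":0,"dy":0,"dz":0,"fingers":0.0},
    {"rx":0,"ry":0,"rz":0,"dx":0,"dy":0,"dz":0,"fingers":0.0},
  ],
  squeeze=20,
)

```text
time_s: 8.7
position: [0.6681, 0.114, 0.3029]
tool_rot: [[-0.911, -0.09, -0.402], [-0.083, 0.996, -0.035], [0.404, 0.001, -0.915]]
ft_force: [0.5, -0.5, -2.2]
grip_width: -0.0001
gripper_force: 0.0
```

```bash
python3 - <<'E'
import numpy as np
t=.414;tx=np.array([-np.cos(t),np.sin(t)]);tz=np.array([-np.sin(t),-np.cos(t)])
def T(a):
    o=.003+.011*abs(np.sin(a-t));r=.135
    return np.array([.09-r*np.cos(a)+o*np.sin(a),.078+r*np.sin(a)+o*np.cos(a)])
A=np.r_[1.82,1.7:-.01:-.1]
P=np.array([T(a) for a in A])
for a,p,d in zip(A,P,np.r_[[P[0]-[.1684,.205]],np.diff(P,axis=0)]): print(round(a,2),np.round(p,4),'dx %.4f dz %.4f'%(d@tx,d@tz))
E
```

```text
1.82 [0.1367 0.2054] dx 0.0292 dz 0.0124
1.7 [0.1208 0.2101] dx 0.0164 dz 0.0021
1.6 [0.1071 0.2126] dx 0.0135 dz 0.0033
1.5 [0.0932 0.2136] dx 0.0132 dz 0.0047
1.4 [0.079  0.2131] dx 0.0127 dz 0.0061
1.3 [0.065  0.2112] dx 0.0121 dz 0.0074
1.2 [0.0511 0.2077] dx 0.0113 dz 0.0087
1.1 [0.0376 0.2028] dx 0.0104 dz 0.0099
1.0 [0.0247 0.1965] dx 0.0093 dz 0.0110
0.9 [0.0125 0.1888] dx 0.0081 dz 0.0120
0.8 [0.0011 0.1798] dx 0.0068 dz 0.0128
0.7 [-0.0093  0.1696] dx 0.0054 dz 0.0135
0.6 [-0.0186  0.1584] dx 0.0039 dz 0.0140
0.5 [-0.0266  0.1462] dx 0.0024 dz 0.0144
0.4 [-0.0331  0.1335] dx 0.0009 dz 0.0143
0.3 [-0.0377  0.122 ] dx -0.0004 dz 0.0124
0.2 [-0.0412  0.1101] dx -0.0016 dz 0.0123
0.1 [-0.0437  0.0978] dx -0.0027 dz 0.0122
-0.0 [-0.045   0.0854] dx -0.0038 dz 0.0119
```

arm_command(
  deltas=[
    {"rx":0,"ry":0,"rz":0,"dx":-0.0132,"dy":0,"dz":0.0299,"fingers":0.0},
    {"rx":0,"ry":0,"rz":0,"dx":-0.0132,"dy":0,"dz":0.0299,"fingers":0.0},
    {"rx":0,"ry":0,"rz":0,"dx":-0.0132,"dy":0,"dz":0.0299,"fingers":0.0},
    {"rx":0,"ry":0,"rz":0,"dx":0,"dy":0,"dz":0,"fingers":0.0},
  ],
  squeeze=20,
)

```text
time_s: 9.1
position: [0.6685, 0.1142, 0.2087]
tool_rot: [[-0.916, -0.09, -0.392], [-0.083, 0.996, -0.035], [0.393, 0.001, -0.919]]
ft_force: [0.1, 0.4, 0.0]
grip_width: 0.0001
gripper_force: 0.0
```

arm_command(
  deltas=[
    {"rx":0,"ry":0,"rz":0,"dx":0.0073,"dy":0,"dz":0.0031,"fingers":0.0},
    {"rx":0,"ry":0,"rz":0,"dx":0.0073,"dy":0,"dz":0.0031,"fingers":0.0},
    {"rx":0,"ry":0,"rz":0,"dx":0.0073,"dy":0,"dz":0.0031,"fingers":0.0},
    {"rx":0,"ry":0,"rz":0,"dx":0.0073,"dy":0,"dz":0.0031,"fingers":0.0},
    {"rx":0,"ry":0,"rz":0,"dx":0.0082,"dy":0,"dz":0.001,"fingers":0.0},
    {"rx":0,"ry":0,"rz":0,"dx":0.0082,"dy":0,"dz":0.0011,"fingers":0.0},
    {"rx":0,"ry":0,"rz":0,"dx":0.0068,"dy":0,"dz":0.0016,"fingers":0.0},
    {"rx":0,"ry":0,"rz":0,"dx":0.0067,"dy":0,"dz":0.0017,"fingers":0.0},
    {"rx":0,"ry":0,"rz":0,"dx":0.0066,"dy":0,"dz":0.0023,"fingers":0.0},
    {"rx":0,"ry":0,"rz":0,"dx":0.0066,"dy":0,"dz":0.0024,"fingers":0.0},
  ],
  squeeze=20,
)

```text
time_s: 10.1
position: [0.594, 0.1073, 0.2204]
tool_rot: [[-0.918, -0.09, -0.386], [-0.083, 0.996, -0.035], [0.388, -0.0, -0.922]]
ft_force: [2.9, 1.3, 1.8]
grip_width: -0.0001
gripper_force: 1.5
```

```bash
python3 - <<'E'
from rig import env
import cv2,numpy as np
o=[]
for n,(r,c) in {'scene':(80,200),'top':(90,170)}.items():
    im=env.get_image(n)
    o.append(cv2.resize(im['color'][r:r+180,c:c+200],None,fx=2,fy=2,interpolation=cv2.INTER_CUBIC))
cv2.imwrite('pics/mid3.png',np.hstack(o)); s=env.observe();print(s['position'],s['ft_force'],np.round(s['q'],1))
E
```

```text
[0.59337514 0.10724834 0.22016001] [-0.11823686  0.63241631  0.26620971] [-1.00e-01  3.91e+01  4.87e+01 -2.30e+00  1.15e+02 -9.58e+01]
```

View pics/mid3.png

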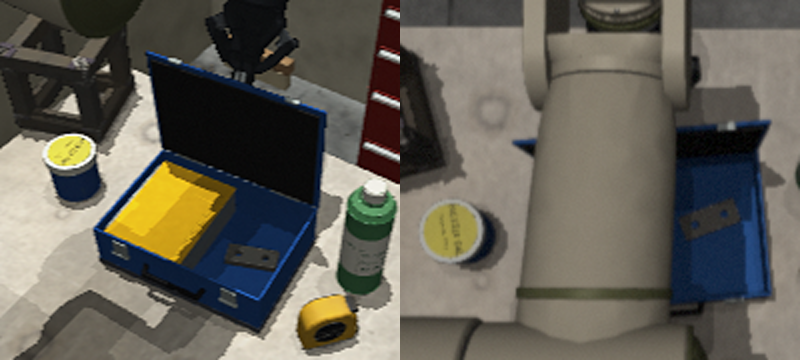

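The lid is now upright, the fingertips are behind its top middle (left panel 245,75), and the box hasn't moved. I'll continue the arc.

arm_command(
  deltas=[
    {"rx":0,"ry":0,"rz":0,"dx":0.012,"dy":0,"dz":0.007,"fingers":0.0},
    {"rx":0,"ry":0,"rz":0,"dx":0.0115,"dy":0,"dz":0.0085,"fingers":0.0},
    {"rx":0,"ry":0,"rz":0,"dx":0.011,"dy":0,"dz":0.0097,"fingers":0.0},
    {"rx":0,"ry":0,"rz":0,"dx":0.0104,"dy":0,"dz":0.0104,"fingers":0.0},
    {"rx":0,"ry":0,"rz":0,"dx":0.0093,"dy":0,"dz":0.011,"fingers":0.0},
    {"rx":0,"ry":0,"rz":0,"dx":0.0081,"dy":0,"dz":0.012,"fingers":0.0},
    {"rx":0,"ry":0,"rz":0,"dx":0.0068,"dy":0,"dz":0.0128,"fingers":0.0},
    {"rx":0,"ry":0,"rz":0,"dx":0.0054,"dy":0,"dz":0.0135,"fingers":0.0},
    {"rx":0,"ry":0,"rz":0,"dx":0.0039,"dy":0,"dz":0.014,"fingers":0.0},
    {"rx":0,"ry":0,"rz":0,"dx":0.0024,"dy":0,"dz":0.0144,"fingers":0.0},
    {"rx":0,"ry":0,"rz":0,"dx":0,"dy":0,"dz":0,"fingers":0.0},
  ],
  squeeze=20,
)

```text
time_s: 11.3
position: [0.4746, 0.0966, 0.1456]
tool_rot: [[-0.916, -0.09, -0.392], [-0.083, 0.996, -0.035], [0.393, 0.0, -0.919]]
ft_force: [1.0, 0.1, 0.7]
grip_width: 0.0003
gripper_force: 0.0
```

arm_command(
  deltas=[
    {"rx":0,"ry":0,"rz":0,"dx":0.0009,"dy":0,"dz":0.0143,"fingers":0.0},
    {"rx":0,"ry":0,"rz":0,"dx":-0.0004,"dy":0,"dz":0.0124,"fingers":0.0},
    {"rx":0,"ry":0,"rz":0,"dx":-0.0016,"dy":0,"dz":0.0123,"fingers":0.0},
    {"rx":0,"ry":0,"rz":0,"dx":-0.0027,"dy":0,"dz":0.0122,"fingers":0.0},
    {"rx":0,"ry":0,"rz":0,"dx":-0.002,"dy":0,"dz":0.006,"fingers":0.0},
    {"rx":0,"ry":0,"rz":0,"dx":-0.0015,"dy":0,"dz":0.004,"fingers":0.0},
    {"rx":0,"ry":0,"rz":0,"dx":0,"dy":0,"dz":0,"fingers":0.0},
  ],
  squeeze=20,
)

```text
time_s: 12.0
position: [0.4593, 0.0951, 0.0873]
tool_rot: [[-0.917, -0.09, -0.388], [-0.083, 0.996, -0.035], [0.39, 0.0, -0.921]]
ft_force: [-0.2, 0.2, 0.5]
grip_width: -0.0004
gripper_force: 0.0
```

arm_command(
  deltas=[
    {"rx":0,"ry":0,"rz":0,"dx":-0.0008,"dy":0,"dz":0.0018,"fingers":0.0},
    {"rx":0,"ry":0,"rz":0,"dx":-0.0004,"dy":0,"dz":0.0009,"fingers":0.0},
    {"rx":0,"ry":0,"rz":0,"dx":0,"dy":0,"dz":0,"fingers":0.0},
    {"rx":0,"ry":0,"rz":0,"dx":0,"dy":0,"dz":0,"fingers":0.0},
  ],
  squeeze=20,
)

```text
time_s: 12.4
position: [0.4593, 0.0951, 0.0846]
tool_rot: [[-0.917, -0.09, -0.387], [-0.083, 0.996, -0.035], [0.389, -0.0, -0.921]]
ft_force: [0.6, -0.6, 0.3]
grip_width: -0.0003
gripper_force: 0.2
```

arm_command(
  deltas=[
    {"rx":0,"ry":0,"rz":0,"dx":-0.0008,"dy":0,"dz":0.0018,"fingers":0.0},
    {"rx":0,"ry":0,"rz":0,"dx":0,"dy":0,"dz":0,"fingers":0.0},
    {"rx":0,"ry":0,"rz":0,"dx":0,"dy":0,"dz":0,"fingers":0.0},
  ],
  squeeze=20,
)

```text
time_s: 12.7
position: [0.4593, 0.0951, 0.0837]
tool_rot: [[-0.918, -0.09, -0.387], [-0.083, 0.996, -0.035], [0.389, -0.0, -0.921]]
ft_force: [-0.5, 0.3, 12.1]
grip_width: 0.0
gripper_force: 6.0
```

arm_command(
  deltas=[
    {"rx":0,"ry":0,"rz":0,"dx":-0.0004,"dy":0,"dz":0.0009,"fingers":0.0},
    {"rx":0,"ry":0,"rz":0,"dx":0,"dy":0,"dz":0,"fingers":0.0},
    {"rx":0,"ry":0,"rz":0,"dx":0,"dy":0,"dz":0,"fingers":0.0},
    {"rx":0,"ry":0,"rz":0,"dx":0.012,"dy":0,"dz":-0.028,"fingers":0.0},
    {"rx":0,"ry":0,"rz":0,"dx":0.016,"dy":0,"dz":-0.037,"fingers":0.0},
    {"rx":0,"ry":0,"rz":0,"dx":0.016,"dy":0,"dz":-0.037,"fingers":0.0},
    {"rx":0,"ry":0,"rz":0,"dx":0.016,"dy":0,"dz":-0.037,"fingers":0.0},
    {"rx":0,"ry":0,"rz":0,"dx":0.016,"dy":0,"dz":-0.037,"fingers":0.0},
    {"rx":0,"ry":0,"rz":0,"dx":0.045,"dy":0,"dz":0,"fingers":0.0},
    {"rx":0,"ry":0,"rz":0,"dx":0.045,"dy":0,"dz":0,"fingers":0.0},
    {"rx":0,"ry":0,"rz":0,"dx":0,"dy":0,"dz":0,"fingers":0.0},
    {"rx":0,"ry":0,"rz":0,"dx":0,"dy":0,"dz":0,"fingers":0.0},
  ],
  squeeze=20,
)

```text
time_s: 13.9
position: [0.3749, 0.0875, 0.3087]
tool_rot: [[-0.918, -0.09, -0.386], [-0.083, 0.996, -0.035], [0.388, -0.0, -0.922]]
ft_force: [-0.1, -0.0, -0.6]
grip_width: -0.0002
gripper_force: 0.0
```

```bash
python3 - <<'E'
from rig import env
import cv2,numpy as np
o=[]
for n,(r,c) in {'scene':(80,200),'top':(90,170)}.items():
    im=env.get_image(n)
    o.append(cv2.resize(im['color'][r:r+180,c:c+200],None,fx=2,fy=2,interpolation=cv2.INTER_CUBIC))
cv2.imwrite('pics/end.png',np.hstack(o)); s=env.observe();print(s['position'],s['ft_force'],s['time_s'])
E
```

```text
[0.37570276 0.0874539  0.30773537] [ 0.09795422 -0.46441908 -0.19118567] 14.0
```

View pics/end.png

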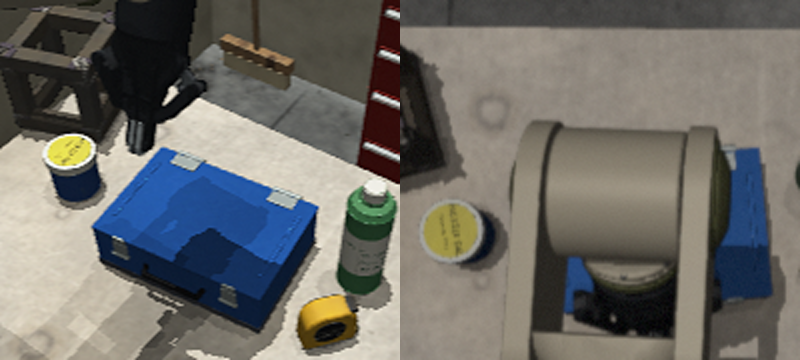

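The lid is shut flat (left panel 205,205). The box, tub, can and tape are where they were, and the arm is clear above.

```bash
python3 -c "
from rig import env
print(env.close_job())"
```

```text
the job is handed in; nothing more can be done
None
```

I handed the job in at about 14 s: the flap was folded flat first, then the lid was shut over it. In the last picture the box, tub, can and tape measure look unmoved and the arm is clear. The hand-in returned no verdict.

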